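Catch the thread of the pot lid and screw it home

TASK

The lid of the wide pot on the base plate was set down without catching the thread and sits proud. Without lifting it off, turn it back (anticlockwise seen from above) until it drops into the thread, then screw it forward (clockwise) until it is fully home at its stop, and let go. Leave the slim pot where it stands.

Things in the scene. Friction and masses are not known exactly. Their poses are not given: they have to be found in the camera images.
- pot: Wide grey plastic pot, 90 mm across, shoulder 70 mm high, neck 60 mm across and 90 mm high, fixed on a steel base plate 124 x 94 x 8 mm. Origin: centre of the plate's underside, on the table; z up on the pot's axis; x along the plate's long side. Two upright ribs on the flanks, at +x and -x, mark the starts of the two-start thread: half a turn makes no difference.
- lid: Loose aluminium lid of the wide pot, about 120 g, 89 mm across, rim 24 mm high; on top a straight grip bar 64 mm long, 16 mm wide, from 24 to 56 mm above the origin. Origin: centre of the rim's lower edge; z up; x along the bar. Starts level on top of the thread, origin 86.5 mm over the table, bar 30 to 55 degrees clockwise of the pot's x. Turns easily, 1 to 2 mm sideways play.
- pot_seat (a point): Point on the pot's axis, 74.5 mm over the table: the lid's origin when home. With the bar pointing at the ribs (within 10 degrees) the lid can sink 10 mm, to 76.5 mm; if held tight, lower it with the gripper. Sunk, it can turn back 12 degrees at most; forward it runs under the ridge with 2 mm height play, sinking 2 mm more, to a hard stop with the bar 60 degrees clockwise of the pot's x.
- slim_pot: Bystander: loose slim pot 62 mm across and 120 mm tall, grey with an aluminium lid and a small bar on top, lid already shut. Origin: centre of its underside.
Not all that is in view belongs to the job. What is shaped like the lid but yellow is not meant. Leave any orange look-alike of the pot alone.

How it is judged:
On the way:
1. the lid, turned back to the thread start, has dropped into the thread (z of lid in the frame of pot below 0.0795 m and angle between the x axis of lid and the x axis of pot, either way round below 0.4 rad), for 0.1 s.
At the end, for the whole second after the job is handed in: The lid lies in the thread (origin under 78.5 mm above the table), level within 6 degrees, centred on the pot within 10 mm, at rest, its bar at least 48 degrees clockwise of the pot's x axis (the stop is at about 60) (angle between the x axis of lid and the x axis of pot, either way round above 0.84 rad and z of lid in the frame of pot below 0.0785 m and horizontal distance between lid and pot below 0.01 m and angle between lid's own z axis and vertical below 0.1 rad and linear speed of lid below 0.02 m/s); the robot touches nothing.
It fails at once if the lid is lifted off the pot (z of lid in the frame of pot above 0.11 m).
It fails at once if the lid is turned well forward before it has dropped into the thread (z of lid in the frame of pot above 0.083 m and angle between the x axis of lid and the x axis of pot, either way round above 1.35 rad).
It fails at once if the slim pot is pushed away (distance of slim_pot from where it was at the start of the episode above 0.03 m).
It also fails if it takes over 35 s, if anything falls off the work surface, if the arm or the gripper's body presses on something with over 40 N, if the wrist force passes 120 N, or if a joint passes its speed limit or range.

ROBOT

A 7-joint arm with a two-finger parallel gripper is mounted at the origin on the work surface. World frame = base frame: x ahead of the robot, y to its left, z up, the work surface at z = 0. Lengths are in m, angles in rad, forces in N, time in s.
With the tool pointing down it reaches from about 0.425 to 0.875 m from the base axis. Payload 4.7 kg.
Tool frame: the origin (TCP) lies between the finger pads; the fingertips stand 14 mm ahead of it and the grasp point (between the pads) lies 5 mm behind it; z points along the fingers, y is the line along which they close (so a half turn about z gives the same grasp; the last joint's range is limited). The gripper opens to 87 mm and grips with 3 to 60 N. Pads are 19 mm wide; open, the fingers measure 117 mm over their backs; the gripper's body (75 mm by 190 mm) begins 51 mm behind the grasp point.
Start: joints at [1.194, 0.321, -0.07, 1.45, 0.023, 1.371, -0.057], TCP at [0.248, -0.601, 0.237] pointing down, gripper open.
Joint ranges: [-2.86, 2.86], [-0.3, 2.09], [-1.38, 1.24], [0.06, 2.45], [-1.56, 4.7], [0.09, 2.05], [-2.69, 2.69]. Speed limits (rad/s): [2.57, 2.57, 3.14, 3.14, 3.14, 3.14, 3.14].

INTERFACE

Orientations are given as a rotation vector (axis times angle).
In Python, from bench import ctrl gives the robot as it stands.
- The arm moves only by the tool step_arm, never from a script. Its argument "commands" is a list of rows, each an object with "travel": the shift along the tool's x, y, z in m, a list of three; "turn": the turn, a rotation vector about the tool's x, y, z in degrees, a list of three. A call has 1 to 5 rows; each row is the pose to reach, as a shift and turn from the pose commanded when the call began, along the tool's axes at that moment; what a row does not reach only later rows make up. A row lasts 1/10 s, in which the tool goes at most 50 mm and 8.59 degrees, less where a joint would pass 70% of its speed; a pose out of reach is approached as far as the arm can. A call with a gripper value outside its range is refused whole. "gripper" is the opening, from 0 (shut) to 1 (fully open), set as the call begins (left out, the last holds). The fingers move at their own pace and stop on an object; "force" is the grip in N (left out, the last holds). Time passes only in rows, so rows that repeat a pose let the fingers close. It gives the time, the measured TCP pose, the force, the opening and the grip force at its end, in the units of the state.
- ctrl.get_state(): the state, without advancing time (a new reading comes with each control period).
- ctrl.get_image(name): name is "side" or "top" or "wrist"; returns the picture (480x640x3 uint8, red, green, blue); there is no depth.
- ctrl.camera_model(name): a dict with "fx", "fy", "cx", "cy" (pixels), "R" (3x3) and "t" (3): a world point X has camera coordinates R X + t; the wrist camera has in their place "T_tool_cam" (4x4, takes a point from camera to tool coordinates, whose origin is the TCP and whose axes are the flange's). Camera axes: x right, y down, z forward; pixel columns grow to the right and rows downward; lengths in m; the calibration is good to about 2 mm. A picture is of the moment at which its call begins: read the wrist's pose just before it. camera_model takes no time and is no camera call.
- ctrl.close_job(): hands the job in; it is judged then, once.
The state is a dict: "time": time; "joint_positions": joint angles; "qd": joint speeds; "joint_torque": joint torques, N m; "position": TCP position; "tool_rot": TCP orientation; "ft_force": force on the tool from outside, world axes, zero at the start; "torque": the same for the moment, N m; "grip_width": opening from 0.0 (shut) to 1.0 (fully open); "grip_force": force on a finger pad.
Only numpy, scipy, OpenCV 4.12 (cv2) and the standard library are available. Lean on these libraries where they do the work, as an engineer would, in place of code of your own. Each camera call takes 0.05 s, during which the arm holds its last target. There are 200 camera calls.

## Working session

There is one attempt and no reset: what is moved stays moved. The work goes in short steps, Python scripts to look and compute and a tool call to move; the robot and the scene stay as the last step left them, time stands still between calls to the robot, and variables do not carry over. Pictures are saved under pics/ and viewed, at most 10 in all, crops included, and the job is handed in when it is done.

Besides the shell and the picture viewer there is one more tool, called after "Emit:" as name(argument=value, ...), one argument or row to a line, values as JSON. step_arm: Moves the arm, as the interface text tells. Its arguments: {"type":"object","properties":{"commands":{"type":"array"},"gripper":{"type":"number"},"force":{"type":"number"}},"required":["commands"]}

```bash
mkdir -p pics; python3 - <<'E'
from bench import ctrl
import cv2,numpy as np
s=ctrl.get_state();print(s['time'],s['position'],s['tool_rot'],s['grip_width'])
for n in("top","side"):
    cv2.imwrite(f"pics/{n}0.png",ctrl.get_image(n)[:,:,::-1]); m=ctrl.camera_model(n);print(n,m)
print(ctrl.camera_model("wrist"))
E
```

```text
0.0 [ 0.24737483 -0.600523    0.2354487 ] [-3.07993478e+00 -6.09736071e-01  7.33893194e-04] 0.9973765866853856
top {'fx': 495.7043446053663, 'fy': 495.7043446053663, 'cx': 322.32113748994703, 'cy': 243.48975773244882, 'R': array([[-3.57604637e-02, -9.99360031e-01,  8.47262393e-04],
       [-9.76797475e-01,  3.47739388e-02, -2.11323130e-01],
       [ 2.11158427e-01, -8.38461689e-03, -9.77415887e-01]]), 't': array([0.02228974, 0.4931936 , 0.66113447])}
side {'fx': 533.9889609504895, 'fy': 533.9889609504895, 'cx': 314.137442246118, 'cy': 235.8274875841091, 'R': array([[-0.97392864, -0.22684793,  0.00173612],
       [-0.13556261,  0.57584201, -0.80624361],
       [ 0.18189497, -0.7854591 , -0.59158113]]), 't': array([0.45618451, 0.14168797, 0.75626079])}
{'fx': 357.6077727376985, 'fy': 357.6077727376985, 'cx': 317.22301760407, 'cy': 237.29937499020758, 'T_tool_cam': array([[ 1.22032631e-04, -9.51473055e-01, -3.07732045e-01,
         8.49738515e-02],
       [ 9.99999138e-01,  5.18480744e-04, -1.20652996e-03,
        -7.14778541e-04],
       [ 1.30753389e-03, -3.07731632e-01,  9.51472298e-01,
        -1.48305462e-01],
       [ 0.00000000e+00,  0.00000000e+00,  0.00000000e+00,
         1.00000000e+00]])}
```

View pics/top0.png

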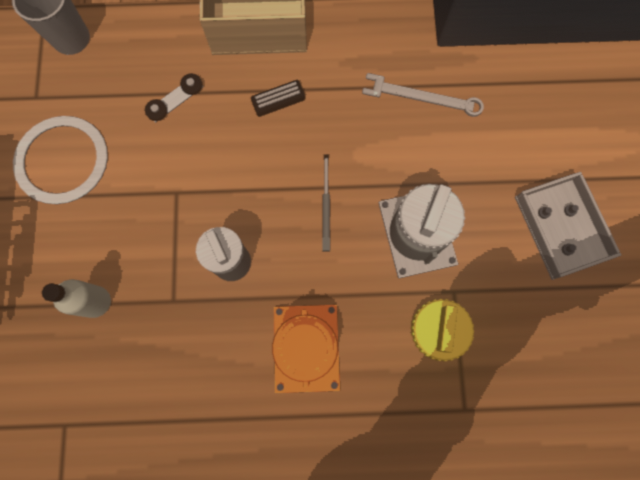

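View pics/side0.png

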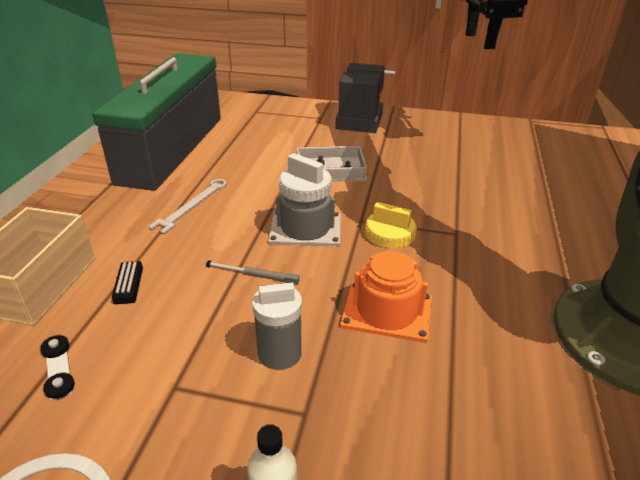

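Top view candidates: the aluminium lid on the wide grey pot (432,215), the yellow lid (443,330), the slim pot's lid (220,248) and the orange pot (305,348). I choose (432,215) and will check it in an enlarged crop.

```bash
python3 - <<'E'
import cv2
a=cv2.imread("pics/top0.png")[170:290,365:485]
cv2.imwrite("pics/c0.png",cv2.resize(a,(600,600),interpolation=cv2.INTER_CUBIC))
E
```

```text
(no output)
```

View pics/c0.png

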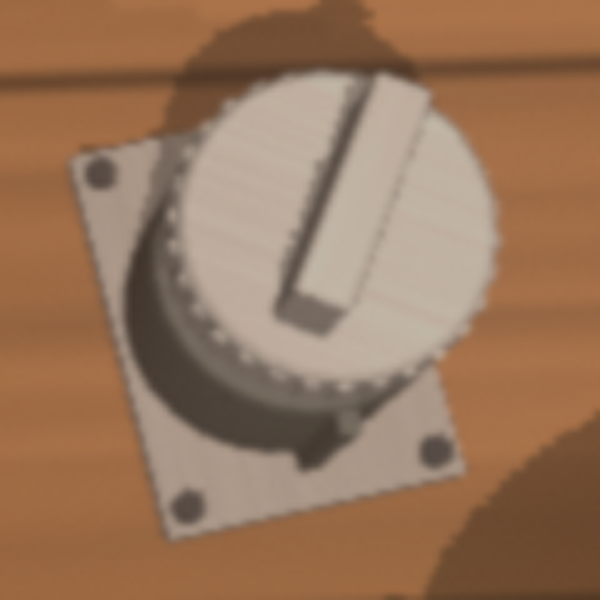

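The crop shows the aluminium lid on the grey pot. Bar top corners are at crop (378,75), (430,97), (350,312) and (297,293). Plate corners are at (75,155), (168,540) and (465,470), and a rib is at about (325,440).

```bash
cat >h.py <<'E'
from bench import ctrl
import numpy as np
from scipy.spatial.transform import Rotation as Ro
def ray(m,R,c,uv,z): # R: cam->world, c: cam centre
    d=R@np.array([(uv[0]-m['cx'])/m['fx'],(uv[1]-m['cy'])/m['fy'],1]); return c+d*(z-c[2])/d[2]
def fixed(n,uv,z):
    m=ctrl.camera_model(n); return ray(m,m['R'].T,-m['R'].T@m['t'],uv,z)
def wrist(s,uv,z):
    m=ctrl.camera_model("wrist");T=m['T_tool_cam'];R=Ro.from_rotvec(s['tool_rot']).as_matrix()
    return ray(m,R@T[:3,:3],R@T[:3,3]+s['position'],uv,z)
ang=lambda v:np.degrees(np.arctan2(v[1],v[0]))
E
python3 - <<'E'
from h import *
f=lambda c,z:fixed("top",(365+c[0]/5-.4,170+c[1]/5-.4),z)
b=np.array([f(c,.1425) for c in[(378,75),(430,97),(350,312),(297,293)]])
p=np.array([f(c,.008) for c in[(75,155),(168,540),(465,470)]])
print(b.mean(0),np.linalg.norm(b[0]-b[3]),np.linalg.norm(b[1]-b[0]),ang(b[0]-b[3]),ang(b[1]-b[2]))
print((p[0]+p[2])/2,np.linalg.norm(p[0]-p[1]),np.linalg.norm(p[2]-p[1]),ang(p[0]-p[1]),ang(p[2]-p[1]))
s=ctrl.get_state();R=Ro.from_rotvec(s['tool_rot']).as_matrix();print(R.round(3))
print("y ang",ang(R[:,1]),"slim",fixed("top",(217,245),.13))
E
```

```text
[ 0.51499043 -0.14279854  0.1425    ] 0.062391862442264565 0.014358169089383126 -24.054532482509767 -24.332171662829065
[ 0.51670524 -0.14376409  0.008     ] 0.12379666750568825 0.0934492727080719 9.662194570174153 -78.77698485415338
[[ 0.925  0.381 -0.001]
 [ 0.381 -0.925  0.002]
 [-0.    -0.002 -1.   ]]
y ang -67.60456316970459 slim [0.47979294 0.14008064 0.13      ]
```

Emit:
step_arm(
  commands=[
    {"travel": [0.422, -0.321, 0.01], "turn": [0, 0, 46.4]},
    {"travel": [0.422, -0.321, 0.01], "turn": [0, 0, 46.4]},
    {"travel": [0.422, -0.321, 0.01], "turn": [0, 0, 46.4]},
    {"travel": [0.422, -0.321, 0.01], "turn": [0, 0, 46.4]},
    {"travel": [0.422, -0.321, 0.01], "turn": [0, 0, 46.4]},
  ],
  gripper=1,
)

```text
time: 0.6
position: [0.3706, -0.3906, 0.2317]
tool_rot: [-3.096, 0.531, 0.001]
ft_force: [0.5, -0.2, 0.1]
grip_width: 0.999
grip_force: 0.0
```

```bash
cat >d.py <<'E'
from h import *
import sys
# travel (tool axes) and turn about tool z to reach world xyz with tool y at angle a
s=ctrl.get_state();R=Ro.from_rotvec(s['tool_rot']).as_matrix()
g=np.array([float(v) for v in sys.argv[1:4]])
dy=float(sys.argv[4])-ang(R[:,1]); 
print("t",s['time'],"pos",s['position'].round(4),"yang",ang(R[:,1]).round(2),"tilt",R[:,2].round(3),"q",np.round(s['joint_positions'],2),"F",s['ft_force'].round(1),"M",s['torque'].round(2),"w",round(s['grip_width'],3),round(s['grip_force'],1))
print("travel",(R.T@(g-s['position'])).round(4),"turn z",-((dy+180)%360-180))
E
python3 d.py .515 -.143 .225 -114.2
```

```text
t 0.6 pos [ 0.3706 -0.3906  0.2317] yang -109.45 tilt [-0.  0. -1.] q [ 0.91  0.09 -0.15  1.73  0.01  1.32 -1.16] F [ 0.5 -0.2  0.1] M [0.06 0.02 0.02] w 0.999 0.0
travel [ 0.0537 -0.2815  0.0067] turn z 4.748845126760955
```

Emit:
step_arm(
  commands=[
    {"travel": [0.054, -0.282, 0.007], "turn": [0, 0, 4.7]},
    {"travel": [0.054, -0.282, 0.007], "turn": [0, 0, 4.7]},
    {"travel": [0.054, -0.282, 0.007], "turn": [0, 0, 4.7]},
    {"travel": [0.054, -0.282, 0.007], "turn": [0, 0, 4.7]},
    {"travel": [0.054, -0.282, 0.007], "turn": [0, 0, 4.7]},
  ],
)

```text
time: 1.1
position: [0.4952, -0.1743, 0.2257]
tool_rot: [3.074, -0.649, -0.0]
ft_force: [0.2, -1.0, -0.0]
grip_width: 1.0
grip_force: 0.0
```

```bash
python3 d.py .515 -.143 .225 -114.2
```

```text
t 1.1 pos [ 0.4952 -0.1743  0.2257] yang -113.84 tilt [-0. -0. -1.] q [ 0.64  0.08 -0.37  1.76  0.03  1.3  -1.72] F [ 0.2 -1.  -0. ] M [-0.01  0.01 -0.02] w 1.0 0.0
travel [ 0.0055 -0.0366  0.0007] turn z 0.3627750533182166
```

Emit:
step_arm(
  commands=[
    {"travel": [0.003, -0.018, 0], "turn": [0, 0, 0.4]},
    {"travel": [0.003, -0.018, 0], "turn": [0, 0, 0.4]},
    {"travel": [0.003, -0.018, 0], "turn": [0, 0, 0.4]},
  ],
)

```text
time: 1.4
position: [0.5043, -0.1614, 0.2255]
tool_rot: [3.071, -0.659, -0.002]
ft_force: [-1.1, -0.2, -1.1]
grip_width: 1.002
grip_force: 0.0
```

```bash
python3 d.py .515 -.143 .130 -114.2; python3 - <<'E'
from bench import ctrl
import cv2
cv2.imwrite("pics/w1.png",ctrl.get_image("wrist")[:,:,::-1])
E
```

```text
t 1.4 pos [ 0.5043 -0.1614  0.2255] yang -114.21 tilt [-0.001 -0.    -1.   ] q [ 0.62  0.09 -0.38  1.75  0.04  1.31 -1.76] F [-1.1 -0.2 -1.1] M [-0.01  0.05  0.02] w 1.002 0.0
travel [ 0.0023 -0.0212  0.0955] turn z -0.010332652808301646
```

View pics/w1.png

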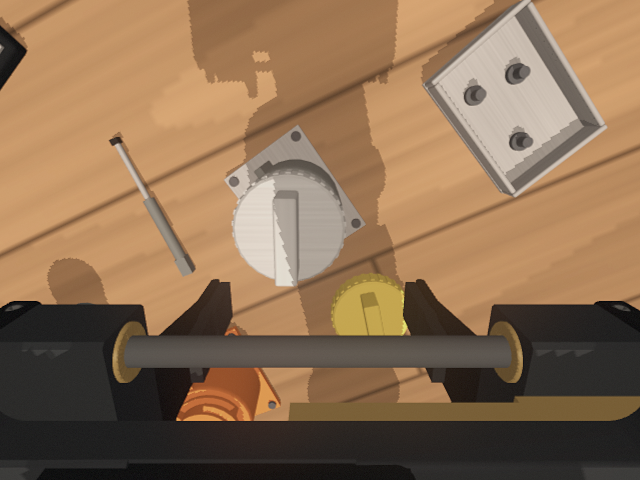

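Wrist view: the lid's bar runs straight up the image. Its top face corners are about (274,198), (298,198), (300,286) and (275,286), so the grip axis is aligned.

```bash
python3 - <<'E'
from h import *
s=ctrl.get_state()
q=[wrist(s,c,.1425) for c in[(274,198),(298,198),(300,286),(275,286)]]
c=np.mean(q,0);print(c,np.linalg.norm(q[0]-q[3]),np.linalg.norm(q[0]-q[1]),ang(q[0]-q[3]),ang(q[1]-q[2]))
p=np.array([wrist(s,c,.008) for c in[(225,181),(298,126),(364,224)]])
print((p[0]+p[2])/2,np.linalg.norm(p[2]-p[1]),np.linalg.norm(p[0]-p[1]),ang(p[2]-p[1]))
E
```

```text
[ 0.517099   -0.14493967  0.1425    ] 0.0635967922322309 0.015759372202714332 -25.815080170739517 -23.985710437356847
[ 0.51645056 -0.1431095   0.008     ] 0.12076994760372217 0.09273179976636746 -169.76366665336036
```

Emit:
step_arm(
  commands=[
    {"travel": [0.003, -0.02, 0.0], "turn": [0, 0, 0.3]},
    {"travel": [0.003, -0.02, 0.03], "turn": [0, 0, 0.3]},
    {"travel": [0.003, -0.02, 0.055], "turn": [0, 0, 0.3]},
    {"travel": [0.003, -0.02, 0.055], "turn": [0, 0, 0.3]},
  ],
)

```text
time: 1.85
position: [0.5124, -0.1454, 0.1674]
tool_rot: [3.069, -0.672, -0.011]
ft_force: [-1.2, -0.7, -0.9]
grip_width: 1.001
grip_force: 0.0
```

```bash
python3 d.py .516 -.144 .130 -114.5
```

```text
t 1.85 pos [ 0.5124 -0.1454  0.1674] yang -114.71 tilt [-0.007  0.002 -1.   ] q [ 0.6   0.15 -0.4   1.81  0.06  1.2  -1.82] F [-1.2 -0.7 -0.9] M [0.06 0.08 0.05] w 1.001 0.0
travel [ 0.003  -0.0029  0.0374] turn z -0.20949131893550543
```

Emit:
step_arm(
  commands=[
    {"travel": [0.001, -0.002, 0.018], "turn": [0, 0, -0.2]},
    {"travel": [0.001, -0.002, 0.036], "turn": [0, 0, -0.2]},
    {"travel": [0.001, -0.002, 0.036], "turn": [0, 0, -0.2]},
    {"travel": [0.001, -0.002, 0.036], "turn": [0, 0, -0.2]},
  ],
)

```text
time: 2.25
position: [0.5176, -0.1437, 0.1361]
tool_rot: [3.07, -0.665, 0.001]
ft_force: [0.3, 0.2, 0.2]
grip_width: 0.997
grip_force: 0.0
```

```bash
python3 d.py .516 -.144 .130 -114.5
```

```text
t 2.25 pos [ 0.5176 -0.1437  0.1361] yang -114.43 tilt [ 0.001 -0.001 -1.   ] q [ 0.59  0.18 -0.4   1.85  0.08  1.13 -1.84] F [0.3 0.2 0.2] M [ 0.07 -0.02  0.03] w 0.997 0.0
travel [-0.0014  0.001   0.0061] turn z 0.07175268723185013
```

Emit:
step_arm(
  commands=[
    {"travel": [-0.001, 0.001, 0.003], "turn": [0, 0, 0]},
    {"travel": [-0.001, 0.001, 0.003], "turn": [0, 0, 0]},
    {"travel": [-0.001, 0.001, 0.003], "turn": [0, 0, 0]},
  ],
)

```text
time: 2.55
position: [0.5164, -0.1432, 0.1326]
tool_rot: [3.071, -0.662, 0.002]
ft_force: [-0.0, 0.7, 0.3]
grip_width: 0.998
grip_force: 0.0
```

Emit:
step_arm(
  commands=[
    {"travel": [0, 0, 0], "turn": [0, 0, 0]},
    {"travel": [0, 0, 0], "turn": [0, 0, 0]},
    {"travel": [0, 0, 0], "turn": [0, 0, 0]},
    {"travel": [0, 0, 0], "turn": [0, 0, 0]},
    {"travel": [0, 0, 0], "turn": [0, 0, 0]},
  ],
  gripper=0,
  force=15,
)

```text
time: 3.05
position: [0.5162, -0.143, 0.1319]
tool_rot: [-3.071, 0.662, 0.0]
ft_force: [1.0, -0.2, 0.1]
grip_width: 0.632
grip_force: 0.0
```

```bash
python3 d.py .516 -.144 .130 -79.5
```

```text
t 3.05 pos [ 0.5162 -0.143   0.1319] yang -114.33 tilt [-0.  0. -1.] q [ 0.59  0.18 -0.4   1.85  0.08  1.12 -1.84] F [ 1.  -0.2  0.1] M [0.02 0.01 0.01] w 0.632 0.0
travel [0.0003 0.001  0.0019] turn z -34.82670651982244
```

Steady; the fingers are slow, so I keep closing.

Emit:
step_arm(
  commands=[
    {"travel": [0, 0, 0], "turn": [0, 0, 0]},
    {"travel": [0, 0, 0], "turn": [0, 0, 0]},
    {"travel": [0, 0, 0], "turn": [0, 0, 0]},
    {"travel": [0, 0, 0], "turn": [0, 0, 0]},
    {"travel": [0, 0, 0], "turn": [0, 0, 0]},
  ],
)

```text
time: 3.55
position: [0.5162, -0.1429, 0.132]
tool_rot: [-3.071, 0.662, -0.0]
ft_force: [-1.0, -1.4, 1.3]
grip_width: 0.182
grip_force: 15.0
```

Emit:
step_arm(
  commands=[
    {"travel": [0, 0, 0], "turn": [0, 0, 0]},
    {"travel": [0, 0, 0], "turn": [0, 0, 0]},
    {"travel": [0, 0, 0], "turn": [0, 0, 0]},
    {"travel": [0, 0, 0], "turn": [0, 0, 0]},
  ],
)

```text
time: 3.95
position: [0.5162, -0.143, 0.132]
tool_rot: [3.071, -0.662, 0.0]
ft_force: [0.6, 0.4, -0.4]
grip_width: 0.177
grip_force: 15.0
```

```bash
python3 d.py .516 -.144 .130 -79.5
```

```text
t 3.95 pos [ 0.5162 -0.143   0.132 ] yang -114.33 tilt [ 0. -0. -1.] q [ 0.59  0.18 -0.4   1.85  0.08  1.12 -1.84] F [ 0.6  0.4 -0.4] M [0.08 0.   0.01] w 0.177 15.0
travel [0.0002 0.001  0.002 ] turn z -34.82705015486863
```

Emit:
step_arm(
  commands=[
    {"travel": [0, 0, 0], "turn": [0, 0, -7]},
    {"travel": [0, 0, 0], "turn": [0, 0, -14]},
    {"travel": [0, 0, 0], "turn": [0, 0, -21]},
    {"travel": [0, 0, 0], "turn": [0, 0, -28]},
    {"travel": [0, 0, 0], "turn": [0, 0, -34]},
  ],
)

```text
time: 4.45
position: [0.5159, -0.143, 0.1316]
tool_rot: [-3.13, -0.272, 0.001]
ft_force: [-0.4, 0.1, -1.2]
grip_width: 0.184
grip_force: 15.0
```

Emit:
step_arm(
  commands=[
    {"travel": [0, 0, 0], "turn": [0, 0, 0]},
    {"travel": [0, 0, 0], "turn": [0, 0, 0]},
    {"travel": [0, 0, 0], "turn": [0, 0, 0]},
  ],
)

```text
time: 4.75
position: [0.516, -0.143, 0.1318]
tool_rot: [-3.131, -0.262, 0.0]
ft_force: [-0.3, -0.2, -1.8]
grip_width: 0.183
grip_force: 15.0
```

```bash
python3 d.py .516 -.144 .122 -79.5
```

```text
t 4.75 pos [ 0.516  -0.143   0.1318] yang -80.43 tilt [-0.  0. -1.] q [ 0.64  0.19 -0.46  1.85  0.09  1.12 -1.26] F [-0.3 -0.2 -1.8] M [ 0.04 -0.03 -0.03] w 0.183 15.0
travel [-0.0002  0.0009  0.0098] turn z -0.9341975186328568
```

Emit:
step_arm(
  commands=[
    {"travel": [0, 0, 0.002], "turn": [0, 0, -1]},
    {"travel": [0, 0, 0.004], "turn": [0, 0, -1]},
    {"travel": [0, 0, 0.005], "turn": [0, 0, -1]},
    {"travel": [0, 0, 0.005], "turn": [0, 0, -1]},
  ],
)

```text
time: 5.15
position: [0.516, -0.1429, 0.1267]
tool_rot: [-3.128, -0.292, 0.001]
ft_force: [0.1, 0.2, -1.8]
grip_width: 0.181
grip_force: 15.0
```

```bash
python3 d.py .516 -.144 .122 -79.5
```

```text
t 5.15 pos [ 0.516  -0.1429  0.1267] yang -79.34 tilt [-0.  0. -1.] q [ 0.64  0.19 -0.46  1.86  0.09  1.11 -1.24] F [ 0.1  0.2 -1.8] M [0.03 0.01 0.  ] w 0.181 15.0
travel [-0.0002  0.001   0.0047] turn z 0.16228848252814032
```

No upward force, so the lid is sinking with the gripper. I lower it the rest of the way.

Emit:
step_arm(
  commands=[
    {"travel": [0, 0, 0.002], "turn": [0, 0, 0]},
    {"travel": [0, 0, 0.004], "turn": [0, 0, 0]},
    {"travel": [0, 0, 0.0045], "turn": [0, 0, 0]},
    {"travel": [0, 0, 0.0045], "turn": [0, 0, 0]},
  ],
)

```text
time: 5.55
position: [0.5161, -0.143, 0.1223]
tool_rot: [-3.128, -0.292, 0.0]
ft_force: [0.3, -1.2, -1.3]
grip_width: 0.183
grip_force: 15.0
```

```bash
python3 d.py .516 -.144 .122 -79.5;  python3 - <<'E'
from bench import ctrl
import cv2
cv2.imwrite("pics/s2.png",cv2.resize(ctrl.get_image("side")[120:260,220:400,::-1],(720,560)))
E
```

```text
t 5.55 pos [ 0.5161 -0.143   0.1223] yang -79.33 tilt [-0.  0. -1.] q [ 0.64  0.2  -0.46  1.86  0.1   1.11 -1.24] F [ 0.3 -1.2 -1.3] M [0.01 0.   0.  ] w 0.183 15.0
travel [-0.0003  0.001   0.0003] turn z 0.1714434965180942
```

View pics/s2.png

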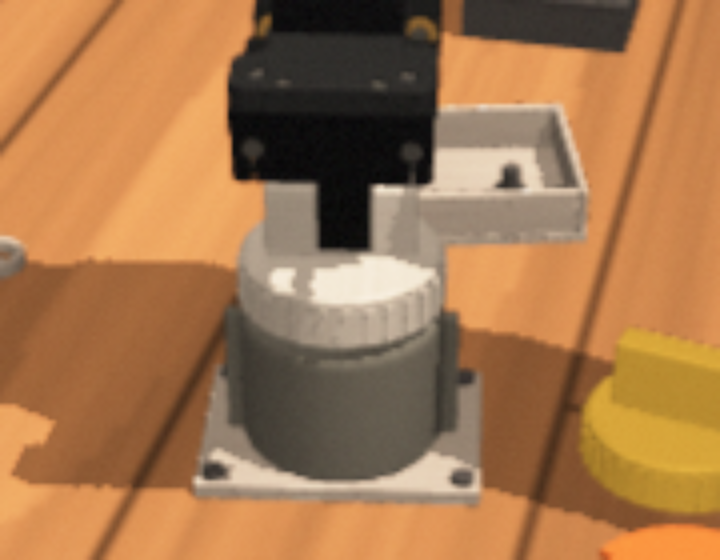

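The lid is down between the two ribs (crop x 235 and 450), its bar pointing at them. Now I screw it clockwise with a gentle descent.

Emit:
step_arm(
  commands=[
    {"travel": [0, 0, 0.0005], "turn": [0, 0, 4]},
    {"travel": [0, 0, 0.0007], "turn": [0, 0, 10]},
    {"travel": [0, 0, 0.0009], "turn": [0, 0, 16]},
    {"travel": [0, 0, 0.0011], "turn": [0, 0, 22]},
    {"travel": [0, 0, 0.0013], "turn": [0, 0, 27]},
  ],
)

```text
time: 6.1
position: [0.5163, -0.143, 0.1213]
tool_rot: [3.109, -0.452, 0.0]
ft_force: [0.5, 0.4, -1.7]
grip_width: 0.183
grip_force: 15.0
```

```bash
python3 d.py .516 -.144 .120 -139.8
```

```text
t 6.1 pos [ 0.5163 -0.143   0.1213] yang -106.56 tilt [ 0. -0. -1.] q [ 0.59  0.19 -0.41  1.86  0.09  1.1  -1.71] F [ 0.5  0.4 -1.7] M [ 0.01 -0.02 -0.02] w 0.183 15.0
travel [0.     0.001  0.0013] turn z 33.241884539317425
```

Emit:
step_arm(
  commands=[
    {"travel": [0, 0, 0.0003], "turn": [0, 0, 6]},
    {"travel": [0, 0, 0.0006], "turn": [0, 0, 12]},
    {"travel": [0, 0, 0.0009], "turn": [0, 0, 18]},
    {"travel": [0, 0, 0.0011], "turn": [0, 0, 24]},
    {"travel": [0, 0, 0.0013], "turn": [0, 0, 28]},
  ],
)

```text
time: 6.6
position: [0.5163, -0.1432, 0.1201]
tool_rot: [2.907, -1.19, 0.001]
ft_force: [-0.1, -0.4, -0.7]
grip_width: 0.182
grip_force: 15.0
```

Emit:
step_arm(
  commands=[
    {"travel": [0, 0, 0], "turn": [0, 0, 1]},
    {"travel": [0, 0, 0], "turn": [0, 0, 2]},
    {"travel": [0, 0, 0], "turn": [0, 0, 3]},
    {"travel": [0, 0, 0], "turn": [0, 0, 4]},
  ],
)

```text
time: 7.0
position: [0.5165, -0.143, 0.12]
tool_rot: [-2.866, 1.287, -0.001]
ft_force: [1.2, -0.3, -1.7]
grip_width: 0.18
grip_force: 15.0
```

```bash
python3 d.py .516 -.144 .120 -139.8
```

```text
t 7.0 pos [ 0.5165 -0.143   0.12  ] yang -138.37 tilt [ 0.001  0.    -1.   ] q [ 0.54  0.19 -0.36  1.87  0.07  1.1  -2.25] F [ 1.2 -0.3 -1.7] M [ 0.13 -0.14  0.04] w 0.18 15.0
travel [ 0.0005  0.001  -0.    ] turn z 1.4289731356621473
```

Emit:
step_arm(
  commands=[
    {"travel": [0, 0, 0], "turn": [0, 0, 1]},
    {"travel": [0, 0, 0], "turn": [0, 0, 2]},
    {"travel": [0, 0, 0], "turn": [0, 0, 3]},
    {"travel": [0, 0, 0], "turn": [0, 0, 3]},
  ],
)

```text
time: 7.4
position: [0.5171, -0.1425, 0.1201]
tool_rot: [-2.831, 1.359, -0.002]
ft_force: [5.3, 1.0, -2.7]
grip_width: 0.184
grip_force: 15.1
```

```bash
python3 d.py .516 -.144 .120 -139.8
```

```text
t 7.4 pos [ 0.5171 -0.1425  0.1201] yang -141.29 tilt [ 0.002  0.    -1.   ] q [ 0.54  0.19 -0.35  1.87  0.07  1.1  -2.3 ] F [ 5.3  1.  -2.7] M [ 0.43 -0.92  0.34] w 0.184 15.1
travel [0.0005 0.0018 0.0001] turn z -1.4937063765925416
```

The stop is felt: the moment about z and the side force rise at about 61°. I relieve it slightly, let go and retreat.

Emit:
step_arm(
  commands=[
    {"travel": [0, 0, 0.0003], "turn": [0, 0, -1.5]},
    {"travel": [0, 0, 0.0005], "turn": [0, 0, -1.5]},
  ],
)

```text
time: 7.6
position: [0.5168, -0.1427, 0.1199]
tool_rot: [-2.849, 1.322, -0.002]
ft_force: [3.0, 2.2, 1.6]
grip_width: 0.179
grip_force: 15.0
```

Emit:
step_arm(
  commands=[
    {"travel": [0, 0, 0], "turn": [0, 0, 0]},
    {"travel": [0, 0, 0], "turn": [0, 0, 0]},
    {"travel": [0, 0, 0], "turn": [0, 0, 0]},
    {"travel": [0, 0, 0], "turn": [0, 0, 0]},
    {"travel": [0, 0, 0], "turn": [0, 0, 0]},
  ],
  gripper=1,
)

```text
time: 8.1
position: [0.5159, -0.1432, 0.1192]
tool_rot: [2.849, -1.324, -0.001]
ft_force: [0.3, 0.4, -0.2]
grip_width: 0.551
grip_force: 0.0
```

Emit:
step_arm(
  commands=[
    {"travel": [0, 0, -0.02], "turn": [0, 0, 0]},
    {"travel": [0, 0, -0.05], "turn": [0, 0, 0]},
    {"travel": [0, 0, -0.09], "turn": [0, 0, 0]},
    {"travel": [0, 0, -0.1], "turn": [0, 0, 0]},
    {"travel": [0, 0, -0.1], "turn": [0, 0, 0]},
  ],
)

```text
time: 8.6
position: [0.5174, -0.1433, 0.2215]
tool_rot: [-2.849, 1.324, -0.007]
ft_force: [-0.1, -0.1, -1.2]
grip_width: 0.968
grip_force: 0.0
```

```bash
python3 d.py .516 -.144 .22 -139.8;  python3 - <<'E'
from bench import ctrl
import cv2
cv2.imwrite("pics/w3.png",ctrl.get_image("wrist")[:,:,::-1])
cv2.imwrite("pics/s3.png",cv2.resize(ctrl.get_image("side")[120:260,220:400,::-1],(720,560)))
E
```

```text
t 8.6 pos [ 0.5174 -0.1433  0.2215] yang -139.84 tilt [ 0.004 -0.002 -1.   ] q [ 0.55  0.1  -0.35  1.75  0.04  1.29 -2.25] F [-0.1 -0.1 -1.2] M [ 0.11 -0.01 -0.06] w 0.968 0.0
travel [-0.0004  0.0015  0.0015] turn z -0.037788057275633946
```

View pics/w3.png

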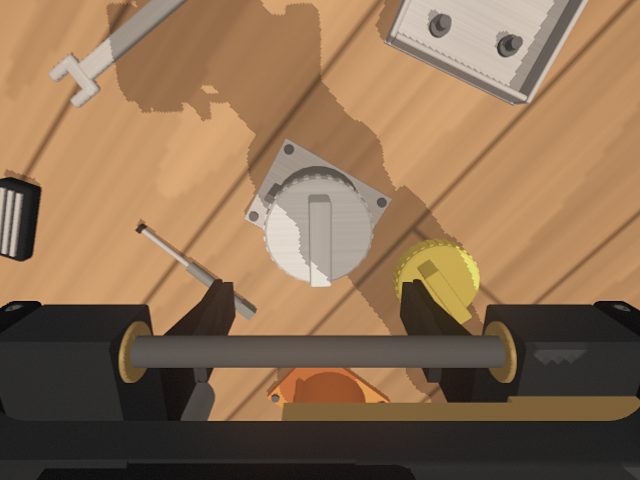

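View pics/s3.png

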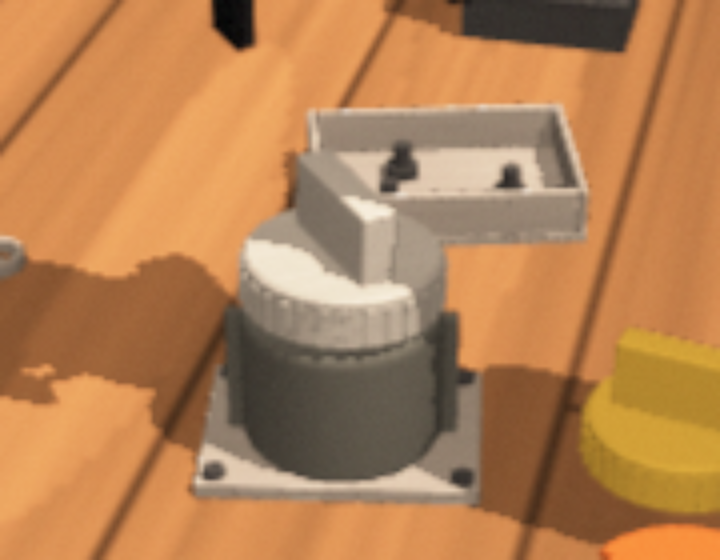

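The wrist view shows the bar vertical at (320,240), in line with the tool, so it lies about 60° clockwise of the pot's x. The side view shows the lid level and low on the pot, with the gripper clear.

```bash
python3 -c "
from bench import ctrl
print(ctrl.close_job())"
```

```text
the job is handed in; nothing more can be done
None
```

The lid was turned back until it dropped into the thread, then screwed forward to its stop about 60° clockwise of the pot's x and released; I handed the job in at about 9 s without touching the slim pot, and the hand-in returned no verdict.

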